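Put away the chrome shaving things, smallest first

TASK

Put the three chrome things away one after another, smallest first: the nail clipper into the shaving case's upturned lid, then the chrome razor into the open grey case, and last the round chrome soap tin into the white ceramic bowl. Set each down, without dropping it, so that it lies (the tin stands upright) flat on the floor of its container. Leave the wooden pot, the black razor, the brush and the glass tumbler where they are.

Things in the scene. Friction and masses are not known exactly. Their poses are not given: they have to be found in the camera images.
- clipper: Chrome nail clipper lying flat, loose, 78 long x 15 wide x 14 mm high, about 45 g. Origin: centre of its underside; x along its length, z up. Grip it across its width near the middle.
- razor: Chrome razor lying flat, loose, T-shaped, 104 mm long, 13 mm high, about 60 g. Origin: underside, halfway along its length. x along the handle towards the head, z up. Round handle of 13 mm diameter from x = -52 to +32 mm; flat head 42 mm wide (along y) and 22 mm long from x = +30 to +52 mm. It balances near x = +16 mm; the handle is best gripped across y at about x = +10 mm.
- tin: Round chrome shaving-soap tin, closed, loose, standing upright, 52 mm diameter, 40 mm high, about 110 g. Origin: centre of its underside, z up.
- case: The shaving kit case: open-topped grey plastic box with a black floor, 170 long (x) x 110 wide (y) x 42 mm high outside, walls and floor 4 mm thick. It does not move. Origin: centre of its underside; x along its long side, z up.
- case_lid: The case's clip-on lid, lying upside down as a shallow grey tray with a grey floor: 170 long (x) x 110 wide (y) x 18 mm high outside, walls and floor 4 mm thick. It does not move. Origin: centre of its underside; x along its long side, z up.
- bowl: Wide, low white ceramic bowl: 150 mm across the rim, 32 mm high, flat inner floor about 108 mm across and 6 mm above the underside, wall 4 mm, flaring outwards. It does not move. Origin: centre of its underside.
- wood_pot: Bystander: round wooden pot, the same size as the chrome tin (52 mm diameter, 40 mm high), standing. Origin: centre of its underside.
- black_razor: Bystander: black plastic razor of the same shape and size as the chrome one, with red bands. Origin: underside, halfway along its length; x towards the head.
- brush: Bystander: shaving brush standing on its dark wooden handle, bristles up, 42 mm across at most, 105 mm high. Origin: centre of its underside.
- tumbler: Bystander: glass tumbler standing upright, 70 mm across the rim, 95 mm high. Origin: centre of its underside.
There are look-alikes about, which are no part of the job. Several things have the shape of the clipper; the one meant has the colours described above. Several things have the shape of the razor; the one meant has the colours described above.

How it is judged:
By the outcome, as a careful person would: the job done as asked, in the order asked, and still so for the second after the job is handed in, with the robot touching nothing.
It also fails if it takes over 96 s, if anything falls off the work surface, if the arm or the gripper's body presses on something with over 40 N, if the wrist force passes 120 N, or if a joint passes its speed limit or range.

ROBOT

A 6-joint arm with a two-finger parallel gripper is mounted at the origin on the work surface. World frame = base frame: x ahead of the robot, y to its left, z up, the work surface at z = 0. Lengths are in m, angles in rad, forces in N, time in s.
With the tool pointing down it reaches from about 0.3 to 0.825 m from the base axis. Payload 5.4 kg.
Tool frame: the origin (TCP) lies midway between the tips of the shut fingers; the grasp point (between the pads) lies bot.grip_point_offset behind it (bot.grip_point_offset is the distance from the TCP to the grasp point, in m); z points along the fingers, y is the direction in which the jaws open and shut (so a half turn about z gives the same grasp; the last joint's range is limited). The gripper opens to 92 mm and grips with 3 to 60 N. Pads are 20 mm wide; open, the fingers measure 128 mm over their backs; the gripper's body (75 mm by 189 mm) begins 69 mm behind the grasp point.
Start: joints at [-1.384, 0.158, 1.597, -0, 1.386, -0.21], TCP at [0.222, -0.53, 0.215] pointing down, gripper open.
Joint ranges: [-2.91, 2.91], [-0.94, 2.29], [0.18, 2.7], [-1.29, 4.43], [0.17, 2.64], [-3, 3]. Speed limits (rad/s): [2.57, 2.57, 3.14, 3.14, 3.14, 3.14].

INTERFACE

Orientations are given as a rotation vector (axis times angle).
In Python, from rig import monitor, optics, bot gives the robot as it stands.
- The arm moves only by the shell command python3 -m crank 'ROWS' [FORCE]. ROWS is JSON, a list that holds one entry, the list of rows, each a list of 7 numbers: the shift along the tool's x, y, z in mm, then the turn, a rotation vector about the tool's x, y, z in rad, then the finger opening in mm, from 0 to 91.9. A call has 1 to 5 rows; each row shifts and turns the commanded pose from where the row before left it, along the tool's axes as they then stand; what a row does not reach is not made up. A row lasts 1/10 s, in which the tool goes at most 50 mm and 8.59 degrees, less where a joint would pass 70% of its speed; a pose out of reach is approached as far as the arm can. A call is refused whole if a number of a shift passes 50 or a number of a turn 0.15, either way. A call with a gripper value outside its range is refused whole. The fingers move at their own pace and stop on an object; FORCE is the grip in N (left out, the last holds). Time passes only in rows, so rows that do not move let the fingers close. It gives the time, the measured TCP pose, the force and the opening at its end, in the units of the state.
- monitor.state(): the state, without advancing time (a new reading comes with each control period).
- optics.get_image(name): name is "scene" or "top" or "wrist"; returns a dict with "image" (384x512x3 uint8, red, green, blue), "range_z" (384x512 float32, m along the optical axis (not along the pixel's ray), 0 where there is no reading), "intrinsics" (3x3 intrinsics, pixels), "xyz" and "attitude" of the camera in the world; the wrist camera has in their place "tool_from_camera" (4x4, takes a point from camera to tool coordinates, whose origin is the TCP and whose axes are the flange's). Camera axes: x right, y up, looking along -z (the intrinsics and any distortion apply to the point x, -y, -z); pixel columns grow to the right and rows downward; lengths in m; the calibration is good to about 2 mm. A picture is of the moment at which its call begins: read the wrist's pose just before it.
- bot.close_job(): hands the job in, once; it reports no verdict.
The state is a dict: "time_s": time; "qpos": joint angles; "qd": joint speeds; "joint_torque": joint torques, N m; "tool_pos": TCP position; "tool_rot": TCP orientation; "ft_force": force on the tool from outside, world axes, zero at the start; "moment": the same for the moment, N m; "width": finger opening in m.
Only numpy, scipy, OpenCV 4.12 (cv2) and the standard library are available. Lean on these libraries where they do the work, as an engineer would, in place of code of your own. Each camera call takes 0.05 s, during which the arm holds its last target.

## Working session

There is one attempt and no reset: what is moved stays moved. The work goes in short steps, Python scripts to look and compute and a shell command to move; the robot and the scene stay as the last step left them, time stands still between calls to the robot, and variables do not carry over. Pictures are saved under pics/ and viewed, and the job is handed in when it is done.

```bash
ls; mkdir -p pics; python3 - <<'E'
from rig import monitor, optics, bot
import cv2
s=monitor.state(); print(s); print(bot.grip_point_offset)
for n in ["scene","top","wrist"]:
    d=optics.get_image(n); cv2.imwrite(f"pics/{n}0.png",cv2.cvtColor(d["image"],cv2.COLOR_RGB2BGR))
    print(n,d["intrinsics"],d.get("xyz"),d.get("attitude"),d.get("tool_from_camera"),[k for k in d])
E
```

```text
pics
{'time_s': 0.0, 'qpos': array([-1.38407527e+00,  1.59058128e-01,  1.59819096e+00, -1.90226492e-05,
        1.38621638e+00, -2.10066380e-01]), 'qd': array([ 0.00110813,  0.00103184,  0.00082274,  0.00105116,  0.00035281,
       -0.00094629]), 'joint_torque': array([ 1.95796194e-03, -3.85574734e+01, -3.22100759e+01,  7.02613452e-02,
        3.79950239e-02, -1.40281722e-04]), 'tool_pos': array([ 0.22208826, -0.52970847,  0.2136345 ]), 'tool_rot': array([-3.07813129e+00, -6.18827877e-01, -4.96884100e-06]), 'ft_force': array([-0.79488405,  0.13863749, -0.13402659]), 'moment': array([ 0.01311879, -0.00043567, -0.01600135]), 'width': 0.09179069250099452}
0.0187
scene [[497.4122951    0.         251.97214693]
 [  0.         497.4122951  189.37725293]
 [  0.           0.           1.        ]] [1.45985876 0.25979    1.16253988] [0.53225803 0.67836799 1.76883067] None ['image', 'range_z', 'intrinsics', 'xyz', 'attitude']
top [[404.42551253   0.         250.20563561]
 [  0.         404.42551253 189.02946863]
 [  0.           0.           1.        ]] [0.33819618 0.0085828  1.11571604] [ 0.07591149 -0.09302342 -1.57630803] None ['image', 'range_z', 'intrinsics', 'xyz', 'attitude']
wrist [[332.97146626   0.         252.6507005 ]
 [  0.         332.97146626 187.71600564]
 [  0.           0.           1.        ]] None None [[-1.60856759e-03  9.54060697e-01  2.99609076e-01  8.39676683e-02]
 [ 9.99998232e-01  1.82642623e-03 -4.47105060e-04  4.31753606e-04]
 [-9.73779241e-04  2.99607828e-01 -9.54061948e-01 -1.69334724e-01]
 [ 0.00000000e+00  0.00000000e+00  0.00000000e+00  1.00000000e+00]] ['image', 'range_z', 'intrinsics', 'tool_from_camera']
```

View pics/top0.png

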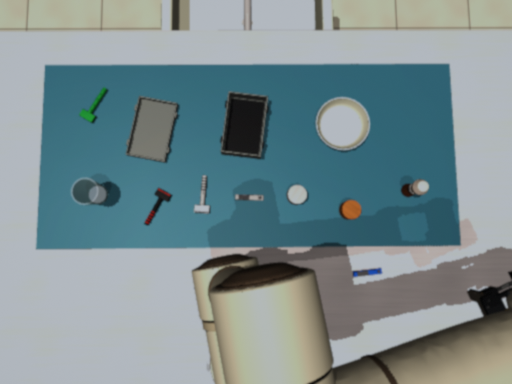

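View pics/scene0.png

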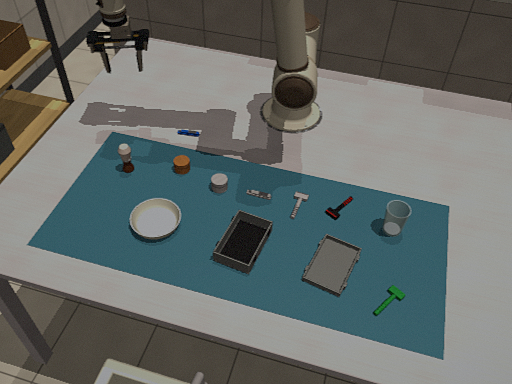

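View pics/wrist0.png

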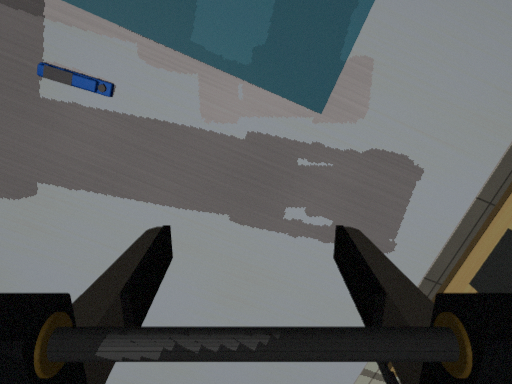

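The top view shows the clipper at (249,197), the chrome razor at (203,195) with its head at (203,209), and the tin at (297,194). The lid is at (153,129), the case at (245,125) and the bowl at (343,124). The look-alikes are green, blue and black-red. Next I'll measure them.

```bash
cat > h.py <<'E'
import numpy as np, cv2
from scipy.spatial.transform import Rotation as R
from rig import monitor, optics, bot
def pose(n,d,s=None):
    if n=="wrist":
        T=np.eye(4); T[:3,:3]=R.from_rotvec(s["tool_rot"]).as_matrix(); T[:3,3]=s["tool_pos"]
        T=T@d["tool_from_camera"]; return T[:3,:3],T[:3,3]
    return R.from_rotvec(d["attitude"]).as_matrix(),np.array(d["xyz"])
def grab(n):
    s=monitor.state(); d=optics.get_image(n); d["R"],d["t"]=pose(n,d,s); d["s"]=s; return d
def cast(d,uv,z):
    uv=np.atleast_2d(np.asarray(uv,float)); K=d["intrinsics"]
    p=np.c_[(uv[:,0]-K[0,2])/K[0,0],-(uv[:,1]-K[1,2])/K[1,1],-np.ones(len(uv))]
    r=p@d["R"].T; return d["t"]+r*((z-d["t"][2])/r[:,2])[:,None]
def cloud(d):
    v,u=np.mgrid[:384,:512]; Z=d["range_z"]; K=d["intrinsics"]
    p=np.stack([(u-K[0,2])/K[0,0]*Z,-(v-K[1,2])/K[1,1]*Z,-Z],-1)
    return p@d["R"].T+d["t"]
def save(d,name,box=None,f=1):
    im=cv2.cvtColor(d["image"],cv2.COLOR_RGB2BGR)
    if box: x0,y0,x1,y1=box; im=im[y0:y1,x0:x1]
    cv2.imwrite(f"pics/{name}.png",cv2.resize(im,None,fx=f,fy=f,interpolation=cv2.INTER_CUBIC))
def teal(d):
    hsv=cv2.cvtColor(d["image"],cv2.COLOR_RGB2HSV)
    return ((hsv[...,0]>85)&(hsv[...,0]<112)&(hsv[...,1]>110)).astype(np.uint8)
E
python3 - <<'E'
from h import *
d=grab("top"); save(d,"top1",(120,80,380,230),3)
m=1-teal(d); n,l,st,c=cv2.connectedComponentsWithStats(m,connectivity=4)
P=cloud(d)
for i in range(1,n):
    if 25<st[i,4]<6000:
        k=l==i; z=P[...,2][k]; cn,_=cv2.findContours(k.astype(np.uint8),cv2.RETR_EXTERNAL,cv2.CHAIN_APPROX_NONE)
        r=cv2.minAreaRect(max(cn,key=len)); print(i,c[i].round(1),st[i,4],"z",np.percentile(z,[5,50,95]).round(3),"rect",np.round(r[0],1),np.round(r[1],1),round(r[2],1))
        for zz in (0,.01,.04): print("   ",zz,cast(d,c[i],zz).round(4))
E
```

```text
2 [ 92.5 107. ] 303 z [-0.001  0.012  0.016] rect [ 96.4 105.7] [16.3 37.5] 43.7
    0 [[0.6944 0.4398 0.    ]]
    0.01 [[0.6912 0.4359 0.01  ]]
    0.04 [[0.6816 0.4243 0.04  ]]
3 [244.  124.4] 2706 z [0.001 0.005 0.042] rect [244.  124.3] [42.9 64.3] 6.8
    0 [[0.6422 0.0121 0.    ]]
    0.01 [[0.6395 0.012  0.01  ]]
    0.04 [[0.6313 0.0119 0.04  ]]
4 [151.3 128.7] 2635 z [0.    0.005 0.018] rect [151.1 128.5] [44.9 63.1] 12.2
    0 [[0.6311 0.2729 0.    ]]
    0.01 [[0.6285 0.2705 0.01  ]]
    0.04 [[0.6206 0.2634 0.04  ]]
5 [342.4 123.2] 2430 z [0.002 0.008 0.032] rect [342.5 123. ] [54. 55.] 90.0
    0 [[ 0.6442 -0.2666  0.    ]]
    0.01 [[ 0.6415 -0.2641  0.01  ]]
    0.04 [[ 0.6333 -0.2567  0.04  ]]
6 [202.1 198.5] 372 z [-0.001  0.011  0.015] rect [201.5 194. ] [40. 17.] 90.0
    0 [[0.4332 0.1291 0.    ]]
    0.01 [[0.4323 0.128  0.01  ]]
    0.04 [[0.4298 0.1247 0.04  ]]
7 [ 87.9 191.7] 855 z [0.002 0.055 0.096] rect [ 88.5 191. ] [28. 37.] 90.0
    0 [[0.454  0.4443 0.    ]]
    0.01 [[0.453  0.4404 0.01  ]]
    0.04 [[0.4498 0.4287 0.04  ]]
8 [415.6 187.9] 386 z [0.00
[... 215 characters left out ...]
4. ] [20. 21.] 90.0
    0 [[ 0.4433 -0.1325  0.    ]]
    0.01 [[ 0.4424 -0.1313  0.01  ]]
    0.04 [[ 0.4396 -0.1275  0.04  ]]
10 [156.9 203.8] 298 z [-0.     0.012  0.016] rect [155.8 207.4] [16.1 39.4] 26.6
    0 [[0.4192 0.2536 0.    ]]
    0.01 [[0.4184 0.2514 0.01  ]]
    0.04 [[0.4163 0.2448 0.04  ]]
11 [249.  197.1] 224 z [-0.     0.01   0.017] rect [249.  197.1] [30.1  7.4] 2.3
    0 [[ 0.4361 -0.0005  0.    ]]
    0.01 [[ 4.352e-01 -4.000e-04  1.000e-02]]
    0.04 [[ 4.326e-01 -2.000e-04  4.000e-02]]
12 [350.1 209.3] 406 z [0.    0.039 0.043] rect [350.  209.5] [21. 22.] 90.0
    0 [[ 0.4003 -0.2802  0.    ]]
    0.01 [[ 0.3997 -0.2776  0.01  ]]
    0.04 [[ 0.398  -0.2698  0.04  ]]
```

View pics/top1.png

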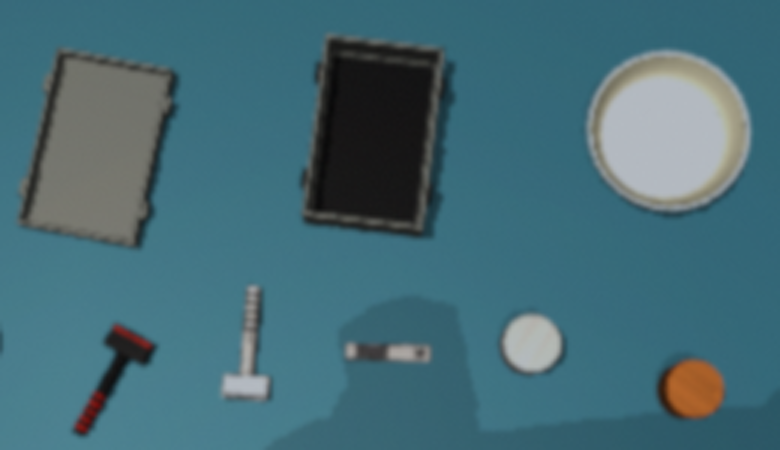

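```bash
cat > meas.py <<'E'
from h import *
out={}
for n in ("top","scene"):
    d=grab(n); P=cloud(d); m=1-teal(d); _,l,st,c=cv2.connectedComponentsWithStats(m,connectivity=4)
    G=cast(d,[(u,v) for v in range(384) for u in range(512)],0.007).reshape(384,512,3)
    def comp(xy,z):  # component containing the projection nearest to xy
        g=G if z<.02 else cast(d,[(u,v) for v in range(384) for u in range(512)],z).reshape(384,512,3)
        k=np.unravel_index(np.argmin(((g[...,:2]-xy)**2).sum(-1)),(384,512)); return l==l[k],g
    for name,xy,z in (("clipper",(.435,0),.010),("razor",(.432,.128),.010),("tin",(.4396,-.1275),.04)):
        k,g=comp(np.array(xy),z); print(n,name,k.sum())
        if name=="tin":
            q=P[k&(P[...,2]>.034)]; print("  cloud top",q.mean(0).round(4),"mid-extent",((q.min(0)+q.max(0))/2).round(4),np.ptp(q,0).round(3)); continue
        q=g[k][:,:2]; r=cv2.minAreaRect((q*1000).astype(np.float32)); print("  rect",np.round(r[0],1),np.round(r[1],1),round(r[2],1),"mean",q.mean(0).round(4))
        w,V=np.linalg.eigh(np.cov(q.T)); print("  axis deg",np.degrees(np.arctan2(V[1,1],V[0,1])).round(1))
    for name,c0,z in (("case",(.637,.012),.042),("lid",(.628,.27),.018),("bowl",(.6365,-.26),.032)):
        near=(abs(P[...,0]-c0[0])<.12)&(abs(P[...,1]-c0[1])<.12)&(P[...,2]>z-.006)&(P[...,2]<z+.006)
        q=P[near][:,:2]
        if name=="bowl": r=cv2.minEnclosingCircle((q*1000).astype(np.float32)); print(n,name,r)
        else: r=cv2.minAreaRect((q*1000).astype(np.float32)); print(n,name,np.round(r[0],1),np.round(r[1],1),round(r[2],1),len(q))
E
python3 meas.py
```

```text
top clipper 224
  rect [ 4.354e+02 -4.000e-01] [83.1 20.2] 87.2 mean [ 0.4354 -0.0005]
  axis deg 87.6
top razor 368
  rect [445.1 130. ] [110.6  46.6] 0.2 mean [0.4322 0.1283]
  axis deg 175.9
top tin 375
  cloud top [ 0.4385 -0.1287  0.0437] mid-extent [ 0.4015 -0.0723  0.5753] [0.127 0.162 1.081]
top case [633.2  10.9] [118.4 171.4] 82.7 356
top lid [626.9 268. ] [119.1 170.4] 78.5 389
top bowl ((636.0408935546875, -258.9644470214844), 75.87248229980469)
scene clipper 161
  rect [439.2   0.8] [81.4 27.9] 87.9 mean [0.4401 0.0015]
  axis deg 88.7
scene razor 215
  rect [447.2 134.1] [114.2  44.7] 5.7 mean [0.436  0.1282]
  axis deg 176.0
scene tin 316
  cloud top [ 0.4588 -0.1242  0.0523] mid-extent [0.9395 0.0528 0.5983] [1.041 0.414 1.128]
scene case [639.9  10.3] [118.6 174.6] 82.3 314
scene lid [633.9 268.5] [119.2 175.2] 78.2 338
scene bowl ((640.7401733398438, -260.3866271972656), 77.35541534423828)
```

```bash
python3 -m crank '[[[0,0,0,0,0,-0.14,91],[0,0,0,0,0,-0.142,80],[0,0,0,0,0,-0.142,70],[0,0,0,0,0,-0.142,60],[0,0,0,0,0,-0.142,50]]]' 15
python3 -m crank '[[[0,0,0,0,0,-0.142,50],[0,0,0,0,0,-0.142,50],[0,0,0,0,0,-0.142,50],[25,9,0,0,0,0,50],[45,16,0,0,0,0,50]]]'
python3 -m crank '[[[45,16,0,0,0,0,50],[45,16,0,0,0,0,50],[45,16,0,0,0,0,50],[45,16,0,0,0,0,50],[45,16,0,0,0,0,50]]]'
python3 -m crank '[[[45,16,0,0,0,0,50],[45,16,0,0,0,0,50],[45,16,0,0,0,0,50],[45,16,0,0,0,0,50],[45,16,0,0,0,0,50]]]'
```

```text
time_s: 0.8
tool_pos: [0.2222, -0.5302, 0.2145]
tool_rot: [-2.669, -1.656, -0.0]
ft_force: [-0.6, -1.2, -0.6]
width: 0.061
time_s: 1.3
tool_pos: [0.2493, -0.4622, 0.2145]
tool_rot: [2.268, 2.173, -0.001]
ft_force: [0.1, 0.3, 0.3]
width: 0.0499
time_s: 1.8
tool_pos: [0.3392, -0.238, 0.2147]
tool_rot: [2.266, 2.175, 0.0]
ft_force: [0.0, -0.5, 0.9]
width: 0.0496
time_s: 2.3
tool_pos: [0.4283, -0.0162, 0.2149]
tool_rot: [2.265, 2.176, 0.001]
ft_force: [1.6, -0.0, 0.6]
width: 0.0502
```

```bash
python3 - <<'E'
from h import *
d=grab("wrist"); save(d,"w1"); s=d["s"]; print(s["tool_pos"].round(4), np.degrees(R.from_rotvec(s["tool_rot"]).as_matrix()[:2,0]), s["qpos"].round(2))
m=1-teal(d); m[:20]=m[:20]; n,l,st,c=cv2.connectedComponentsWithStats(m,connectivity=4)
for i in range(1,n):
    if st[i,4]>150:
        g=cast(d,np.argwhere(l==i)[:,::-1],.009)[:,:2]; r=cv2.minAreaRect((g*1000).astype(np.float32))
        print(i,st[i],np.round(r[0],1),np.round(r[1],1),round(r[2],1))
E
```

```text
[ 0.4283 -0.0162  0.2149] [ 2.29039748 57.24997735] [-0.32 -0.24  1.98 -0.    1.4  -0.28]
1 [    0     0   512   384 85535] [428.6 -99.8] [494.  740.4] 87.6
3 [ 136    0  183   69 7289] [407.3 116.2] [ 64.3 184.6] 87.6
562 [  351    67   161   125 17017] [643.    6.7] [128.6 194.5] 82.7
877 [251 110  16  70 971] [ 4.35e+02 -3.00e-01] [79.  16.7] 88.3
1458 [ 245  226   46   55 1984] [ 439.9 -138. ] [56.9 75.4] 8.5
```

View pics/w1.png

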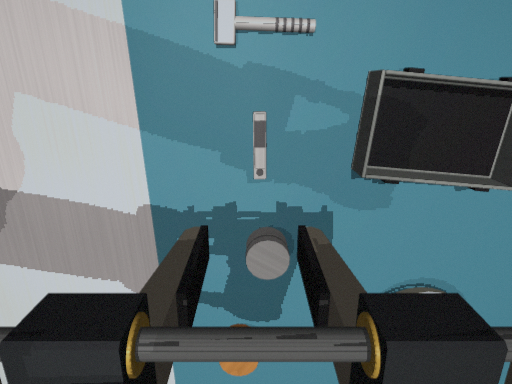

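The clipper is at (260,145) in the wrist view. It measures 79 x 17 mm at (0.435, 0.000), which agrees with the top camera. Now I'll descend.

```bash
python3 -m crank '[[[8,3,20,0,0,0,45],[8.5,3,40,0,0,0,42],[0,0,45,0,0,0,42],[0,0,45,0,0,0,42],[0,0,35,0,0,0,42]]]'
python3 -m crank '[[[0,0,17,0,0,0,42],[0,0,7,0,0,0,42],[0,0,2,0,0,0,42],[0,0,0,0,0,0,42]]]'
python3 - <<'E'
from h import *
s=monitor.state(); print(s["tool_pos"].round(4),s["ft_force"].round(1),s["width"])
d=grab("wrist"); save(d,"w2")
E
```

```text
time_s: 2.85
tool_pos: [0.4333, -0.0014, 0.0273]
tool_rot: [-2.264, -2.176, 0.001]
ft_force: [0.5, 0.1, 0.3]
width: 0.0418
time_s: 3.25
tool_pos: [0.4354, -0.0022, 0.0045]
tool_rot: [2.264, 2.175, 0.001]
ft_force: [0.5, -0.5, -0.2]
width: 0.0421
[ 0.4354 -0.0022  0.0045] [ 0.5 -0.5 -0.2] 0.04205426963837404
```

View pics/w2.png

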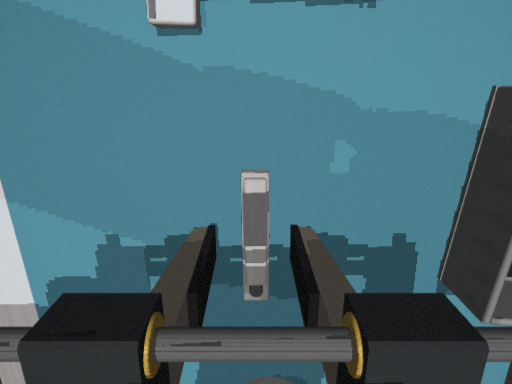

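The clipper (255,235) is centred between the fingers, so I'll grip it and lift.

```bash
python3 -m crank '[[[0,0,1,0,0,0,5],[0,0,0,0,0,0,5],[0,0,0,0,0,0,5],[0,0,0,0,0,0,5],[0,0,0,0,0,0,5]]]' 15
python3 -m crank '[[[0,0,-5,0,0,0,5],[0,0,-20,0,0,0,5],[0,0,-35,0,0,0,5],[0,0,-20,0,0,0,5],[0,0,0,0,0,0,5]]]' 15
python3 - <<'E'
from h import *
d=grab("wrist"); save(d,"w3")
E
```

```text
time_s: 3.8
tool_pos: [0.4349, -0.002, 0.003]
tool_rot: [2.265, 2.176, 0.001]
ft_force: [-0.3, 0.5, 2.5]
width: 0.0147
time_s: 4.3
tool_pos: [0.437, -0.0026, 0.0856]
tool_rot: [2.261, 2.173, 0.005]
ft_force: [0.3, 0.6, -0.4]
width: 0.0145
```

View pics/w3.png

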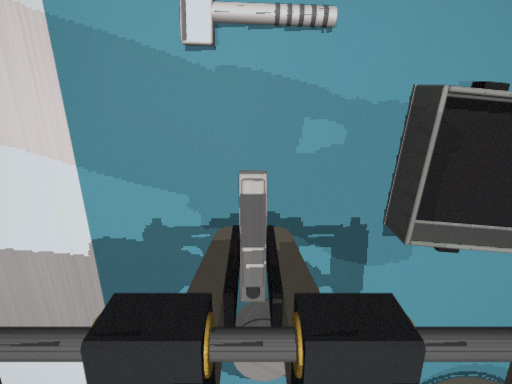

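The clipper is held level at width 14.5 mm. Next: turn it along the lid's long axis and carry it over.

```bash
python3 -m crank '[[[0,0,-4,0,0,-0.1,5],[0,0,-4,0,0,-0.145,5],[0,0,-4,0,0,-0.145,5],[0,0,-4,0,0,-0.145,5],[0,0,-4,0,0,-0.145,5]]]' 15
python3 -m crank '[[[0,0,-4,0,0,-0.145,5],[0,0,-4,0,0,-0.145,5],[0,0,-4,0,0,-0.145,5],[0,0,0,0,0,-0.145,5],[-7,16,0,0,0,-0.145,5]]]'
python3 -m crank '[[[-13,31,0,0,0,0,5],[-15,35,0,0,0,0,5],[-15,35,0,0,0,0,5],[-15,35,0,0,0,0,5],[-15,35,0,0,0,0,5]]]'
python3 -m crank '[[[-15,35,0,0,0,0,5],[-15,35,0,0,0,0,5],[-13,30,0,0,0,0,5],[-5,12,0,0,0,0,5],[0,0,0,0,0,0,5]]]'
cat > wl.py <<'E'
import sys
from h import *
d=grab("wrist"); save(d,sys.argv[1]); s=d["s"]; M=R.from_rotvec(s["tool_rot"]).as_matrix()
print(s["time_s"],s["tool_pos"].round(4),"yaw",np.degrees(np.arctan2(M[1,0],M[0,0])).round(2),s["qpos"].round(2),s["width"].round(4))
E
python3 wl.py w4
```

```text
time_s: 4.85
tool_pos: [0.433, -0.0015, 0.1007]
tool_rot: [-1.4, -2.808, 0.001]
ft_force: [0.0, -0.6, 0.2]
width: 0.0149
time_s: 5.35
tool_pos: [0.4447, 0.0105, 0.1125]
tool_rot: [-0.316, -3.122, -0.0]
ft_force: [-0.4, 0.5, -1.3]
width: 0.0144
time_s: 5.85
tool_pos: [0.5522, 0.1645, 0.1119]
tool_rot: [-0.322, -3.121, 0.001]
ft_force: [-0.6, -0.5, -1.4]
width: 0.0147
time_s: 6.35
tool_pos: [0.622, 0.2641, 0.1116]
tool_rot: [-0.32, -3.122, 0.001]
ft_force: [0.5, -0.5, -1.2]
width: 0.0144Traceback (most recent call last):
  File "wl.py", line 4, in <module>
    print(s["time_s"],s["tool_pos"].round(4),"yaw",np.degrees(np.arctan2(M[1,0],M[0,0])).round(2),s["qpos"].round(2),s["width"].round(4))
                                                                                                                     ^^^^^^^^^^^^^^^^
AttributeError: 'float' object has no attribute 'round'
```

View pics/w4.png

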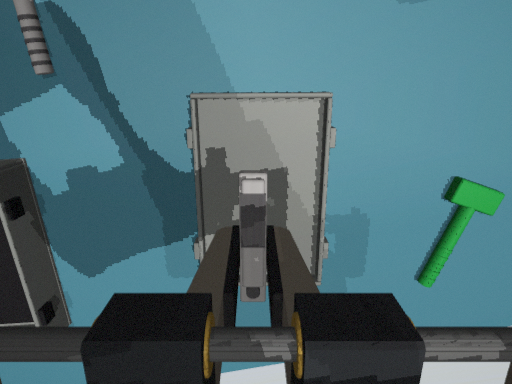

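```bash
sed -i 's/s\["width"\].round(4)/s["width"],s["ft_force"].round(1)/' wl.py
python3 -m crank '[[[0,2,15,0,0,0,5],[0,0,30,0,0,0,5],[0,0,30,0,0,0,5],[0,0,14,0,0,0,5],[0,0,5,0,0,0,5]]]'
python3 -m crank '[[[0,0,3,0,0,0,5],[0,0,2,0,0,0,5],[0,0,1,0,0,0,5],[0,0,0,0,0,0,5]]]'
python3 wl.py w5
```

```text
time_s: 6.9
tool_pos: [0.6209, 0.2639, 0.0175]
tool_rot: [-0.323, -3.12, 0.003]
ft_force: [0.3, -1.1, -0.7]
width: 0.0145
time_s: 7.3
tool_pos: [0.6239, 0.2652, 0.0156]
tool_rot: [0.322, 3.123, 0.001]
ft_force: [1.1, 0.2, -2.3]
width: 0.0148
7.3 [0.6239 0.2652 0.0156] yaw 168.21 [ 0.22  0.62  1.42  0.    1.11 -1.14] 0.014785257793549162 [ 1.1  0.2 -2.3]
```

View pics/w5.png

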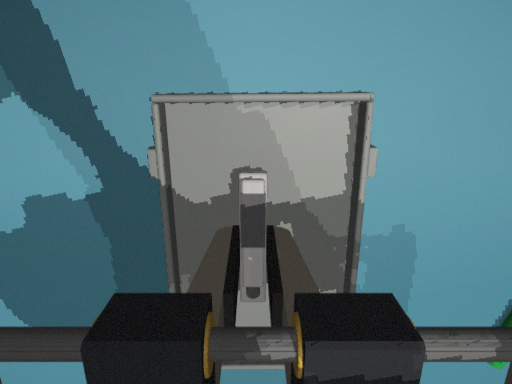

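```bash

python3 -m crank '[[[0,0,3,0,0,0,5],[0,0,2,0,0,0,5],[0,0,1,0,0,0,5],[0,0,0,0,0,0,5]]]'
python3 -m crank '[[[0,0,1,0,0,0,5],[0,0,0,0,0,0,5],[0,0,0,0,0,0,5]]]'
```

```text
time_s: 7.75
tool_pos: [0.623, 0.265, 0.0083]
tool_rot: [-0.323, -3.124, 0.0]
ft_force: [-0.3, -0.6, -0.8]
width: 0.0147
time_s: 8.05
tool_pos: [0.6233, 0.265, 0.0076]
tool_rot: [0.323, 3.125, 0.0]
ft_force: [0.4, -0.6, -0.3]
width: 0.0144
```

```bash

python3 -m crank '[[[0,0,0.5,0,0,0,5],[0,0,0,0,0,0,5],[0,0,0,0,0,0,5]]]'
python3 -m crank '[[[0,0,0.5,0,0,0,5],[0,0,0,0,0,0,5],[0,0,0,0,0,0,5]]]'
```

```text
time_s: 8.35
tool_pos: [0.6232, 0.265, 0.0071]
tool_rot: [-0.323, -3.125, 0.0]
ft_force: [0.5, -0.0, -0.7]
width: 0.0147
time_s: 8.65
tool_pos: [0.6234, 0.265, 0.007]
tool_rot: [0.323, 3.125, 0.0]
ft_force: [-2.5, -0.4, 2.9]
width: 0.0148
```

Contact shows as +2.9 N at z 7.0 mm, which is what I expected. Releasing.

```bash

python3 -m crank '[[[0,0,0,0,0,0,18],[0,0,0,0,0,0,24],[0,0,0,0,0,0,32],[0,0,0,0,0,0,32],[0,0,-10,0,0,0,32]]]'
python3 -m crank '[[[0,0,-30,0,0,0,32],[0,0,-40,0,0,0,32],[0,0,-40,0,0,0,40],[0,0,-20,0,0,0,42],[0,0,0,0,0,0,42]]]'
python3 wl.py w6; python3 - <<'E'
from h import *
d=grab("top"); save(d,"top2",(120,80,380,230),3)
E
```

```text
time_s: 9.15
tool_pos: [0.6218, 0.2646, 0.0151]
tool_rot: [-0.322, -3.122, 0.002]
ft_force: [-0.4, 0.1, -0.2]
width: 0.032
time_s: 9.65
tool_pos: [0.6261, 0.2657, 0.1522]
tool_rot: [0.322, 3.116, 0.005]
ft_force: [0.4, -1.2, -0.0]
width: 0.0423
9.65 [0.6261 0.2657 0.1522] yaw 168.21 [ 0.22  0.47  1.34  0.    1.32 -1.14] 0.04225231394875665 [ 0.4 -1.2 -0. ]
```

View pics/w6.png

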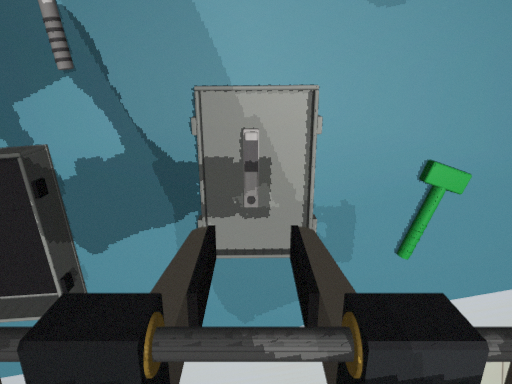

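View pics/top2.png

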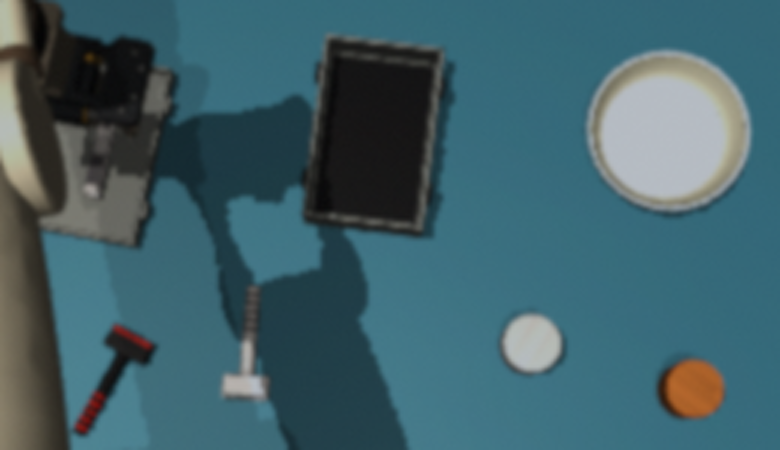

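The clipper lies flat in the lid, at (250,168) in the wrist view. Next is the razor.

```bash

python3 -m crank '[[[0,0,0,0,0,-0.136,42],[16,-13,0,0,0,0,42],[33,-27,0,0,0,0,42],[37,-31,0,0,0,0,42],[37,-31,0,0,0,0,42]]]'
python3 -m crank '[[[30,-25,0,0,0,0,42],[20,-15,0,0,0,0,42],[8,-7,0,0,0,0,42],[0,0,0,0,0,0,42]]]'
python3 wl.py w7; cat > rz.py <<'E'
from h import *
d=grab("wrist"); print(d["s"]["tool_pos"].round(4))
m=1-teal(d); m[300:]=0; n,l,st,c=cv2.connectedComponentsWithStats(m,connectivity=4)
k=max((i for i in range(1,n) if st[i,4]>500),key=lambda i:-np.linalg.norm(cast(d,c[i],.008)[0,:2]-[.436,.129]))
print(st[k],c[k]); g=cast(d,np.argwhere(l==k)[:,::-1],.0065)[:,:2]*1000
r=cv2.minAreaRect(g.astype(np.float32)); print("rect",np.round(r[0],1),np.round(r[1],1),round(r[2],1))
ax=np.array([np.cos(np.radians(175.5)),np.sin(np.radians(175.5))]); t=g@ax; t0=(t.min()+t.max())/2; print("len",np.ptp(t))
h=g[(t-t0>-45)&(t-t0<22)]; v=cv2.fitLine(h.astype(np.float32),cv2.DIST_L2,0,.01,.01).ravel(); e=v[:2]*np.sign(v[:2]@ax); p=v[2:]
print("handle yaw",np.degrees(np.arctan2(e[1],e[0]))); 
for q in (0,10): print(q,(p+e*(t0+q-p@e)).round(1))
E
python3 rz.py
```

```text
time_s: 10.25
tool_pos: [0.4903, 0.1708, 0.1437]
tool_rot: [-0.109, -3.135, 0.001]
ft_force: [-0.2, -0.9, 0.6]
width: 0.042
time_s: 10.65
tool_pos: [0.4311, 0.1286, 0.1453]
tool_rot: [-0.111, -3.137, 0.0]
ft_force: [0.3, 0.2, -0.1]
width: 0.0422
10.65 [0.4311 0.1286 0.1453] yaw 175.95 [ 0.02 -0.11  2.01  0.    1.24 -1.48] 0.04224791447751093 [ 0.3  0.2 -0.1]
[0.4322 0.129  0.1459]
[ 229  135   48  107 2330] [251.80343348 173.6304721 ]
rect [445.8 127.2] [ 44.4 108.2] 87.1
len 108.1897368302001
handle yaw 175.6314080597496
0 [445.4 125.7]
10 [435.4 126.5]
```

View pics/w7.png

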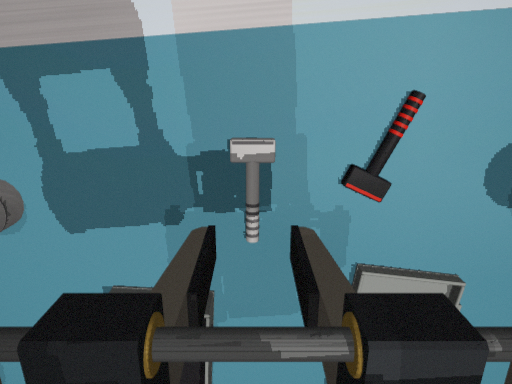

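The razor shows at (252,190) in the wrist view, with its head at the top. The grasp point comes out at (0.4354, 0.1265) and the yaw already matches.

```bash

python3 -m crank '[[[-3.5,-2.5,15,0,0,0,42],[0,0,35,0,0,0,42],[0,0,40,0,0,0,42],[0,0,28,0,0,0,42],[0,0,12,0,0,0,42]]]'
python3 -m crank '[[[0,0,8,0,0,0,42],[0,0,3,0,0,0,42],[0,0,0,0,0,0,42],[0,0,0,0,0,0,42]]]'
python3 wl.py w8
```

```text
time_s: 11.25
tool_pos: [0.4341, 0.1267, 0.0136]
tool_rot: [-0.109, -3.135, 0.0]
ft_force: [-0.5, -1.0, -0.6]
width: 0.0422
time_s: 11.65
tool_pos: [0.4369, 0.1263, 0.0068]
tool_rot: [0.109, 3.137, 0.0]
ft_force: [0.3, -0.6, 0.1]
width: 0.042
11.65 [0.4369 0.1263 0.0068] yaw 176.0 [ 0.01  0.14  2.08  0.    0.92 -1.49] 0.04197673890997411 [ 0.3 -0.6  0.1]
```

View pics/w8.png

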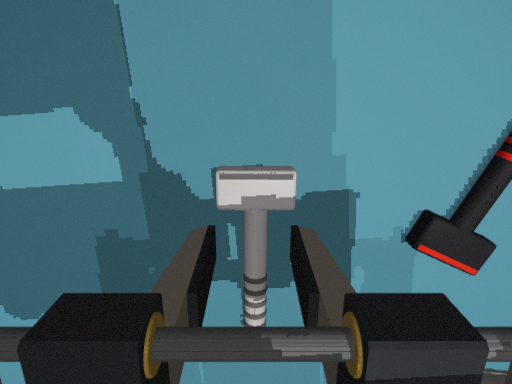

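```bash

python3 -m crank '[[[0,0,2.5,0,0,0,42],[0,0,1,0,0,0,30],[0,0,0,0,0,0,5],[0,0,0,0,0,0,5],[0,0,0,0,0,0,5]]]' 20
python3 -m crank '[[[0,0,0,0,0,0,5],[0,0,0,0,0,0,5]]]' 20
python3 -m crank '[[[0,0,-5,0,0,0,5],[0,0,-20,0,0,0,5],[0,0,-35,0,0,0,5],[0,0,-20,0,0,0,5],[0,0,0,0,0,0,5]]]' 20
python3 wl.py w9
```

```text
time_s: 12.2
tool_pos: [0.4357, 0.1263, 0.0021]
tool_rot: [0.11, 3.14, 0.0]
ft_force: [0.3, -0.7, 0.9]
width: 0.0125
time_s: 12.4
tool_pos: [0.4356, 0.1262, 0.0021]
tool_rot: [-0.11, -3.14, -0.0]
ft_force: [-0.3, -0.8, 0.4]
width: 0.0124
time_s: 12.9
tool_pos: [0.4384, 0.1263, 0.0853]
tool_rot: [0.109, 3.133, 0.001]
ft_force: [0.5, -0.2, -0.9]
width: 0.0122
12.9 [0.4384 0.1263 0.0853] yaw 176.01 [ 0.01 -0.01  2.05 -0.    1.1  -1.49] 0.012199987920517118 [ 0.5 -0.2 -0.9]
```

View pics/w9.png

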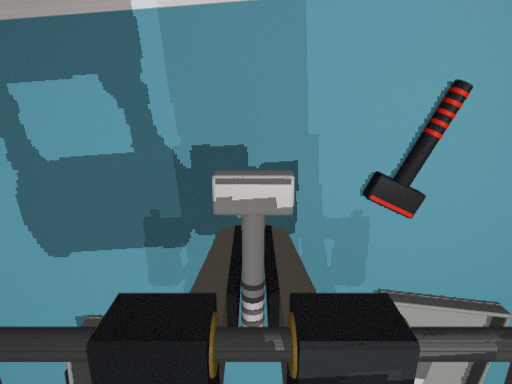

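The razor is held level. Carry it to the case with its yaw turned to the case's 172.7°.

```bash

python3 -m crank '[[[0,0,-8,0,0,0.057,5],[-12,-5.3,-7,0,0,0,5],[-25,-11,0,0,0,0,5],[-32,-14.5,0,0,0,0,5],[-32,-14.5,0,0,0,0,5]]]' 20
python3 -m crank '[[[-32,-14.5,0,0,0,0,5],[-32,-14.5,0,0,0,0,5],[-23,-10,0,0,0,0,5],[-12.5,-5,0,0,0,0,5],[0,0,0,0,0,0,5]]]' 20
python3 wl.py w10; python3 - <<'E'
from h import *
d=grab("top"); save(d,"top3",(120,80,380,230),3)
E
```

```text
time_s: 13.45
tool_pos: [0.5311, 0.0674, 0.096]
tool_rot: [-0.196, -3.134, 0.0]
ft_force: [0.2, 0.1, 1.1]
width: 0.0122
time_s: 13.95
tool_pos: [0.6243, 0.0105, 0.0957]
tool_rot: [-0.2, -3.134, 0.0]
ft_force: [-0.7, -0.2, -1.0]
width: 0.0121
13.95 [0.6243 0.0105 0.0957] yaw 172.7 [-0.18  0.39  1.55 -0.    1.19 -1.62] 0.012119714341503484 [-0.7 -0.2 -1. ]
```

View pics/w10.png

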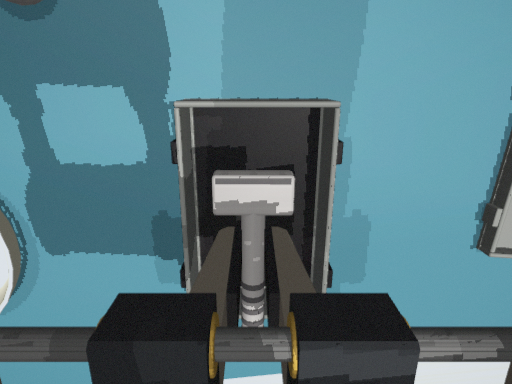

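View pics/top3.png

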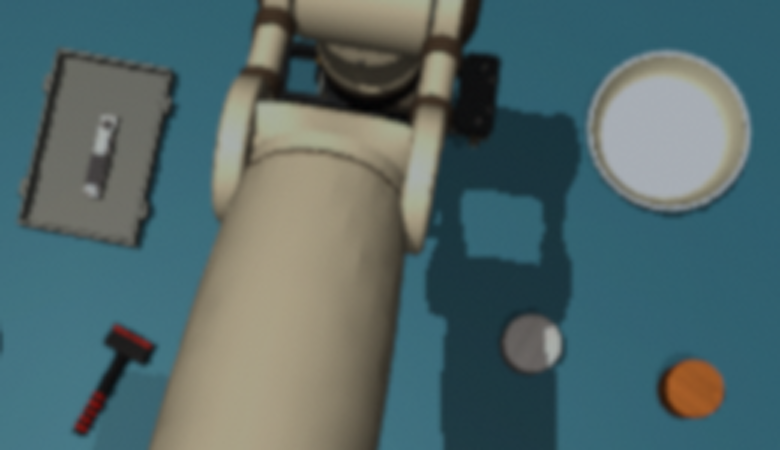

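```bash
python3 - <<'E'
from h import *
d=grab("wrist"); s=d["s"]; M=R.from_rotvec(s["tool_rot"]).as_matrix()
for uv,z in (((257,102),.042),((181,200),.042),((333,200),.042),((253,172),.106)):
    p=cast(d,uv,z)[0]; print(uv,p.round(4),"tool",((p-s["tool_pos"])@M*1000).round(1))
E
python3 -m crank '[[[0,1,15,0,0,0,5],[0,0,25,0,0,0,5],[0,0,25,0,0,0,5],[0,0,10,0,0,0,5],[0,0,5,0,0,0,5]]]' 20
python3 -m crank '[[[0,0,3,0,0,0,5],[0,0,2,0,0,0,5],[0,0,0,0,0,0,5],[0,0,0,0,0,0,5]]]'
python3 wl.py w11
```

```text
(257, 102) [0.5491 0.0232 0.042 ] tool [74.2  1.7 54. ]
(181, 200) [ 0.6092 -0.0388  0.042 ] tool [  6.7 -52.2  53.8]
(333, 200) [0.6229 0.0683 0.042 ] tool [ 6.6 55.8 53.8]
(253, 172) [0.5789 0.0167 0.106 ] tool [ 43.9  -1.  -10.1]
time_s: 14.6
tool_pos: [0.6217, 0.0139, 0.0152]
tool_rot: [-0.198, -3.132, -0.001]
ft_force: [-0.0, -0.2, -1.2]
width: 0.012
time_s: 15.0
tool_pos: [0.624, 0.0132, 0.0129]
tool_rot: [0.199, 3.134, -0.0]
ft_force: [-0.1, 0.3, -0.5]
width: 0.0125
15.0 [0.624  0.0132 0.0129] yaw 172.74 [-0.17  0.5   1.59 -0.    1.05 -1.62] 0.012494501995955426 [-0.1  0.3 -0.5]
```

View pics/w11.png

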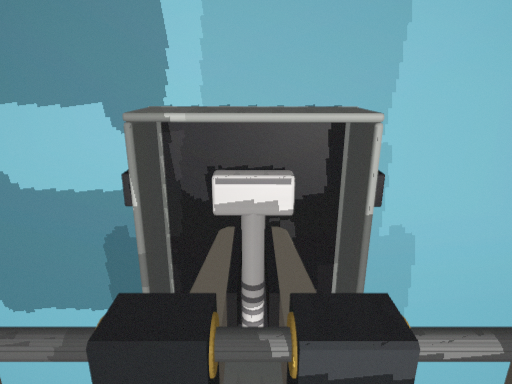

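```bash

python3 -m crank '[[[0,0,3,0,0,0,5],[0,0,1.5,0,0,0,5],[0,0,0,0,0,0,5],[0,0,0,0,0,0,5]]]'
python3 -m crank '[[[0,0,1,0,0,0,5],[0,0,0,0,0,0,5],[0,0,0,0,0,0,5]]]'
python3 -m crank '[[[0,0,0.5,0,0,0,5],[0,0,0,0,0,0,5],[0,0,0,0,0,0,5]]]'
```

```text
time_s: 15.45
tool_pos: [0.6232, 0.0133, 0.0075]
tool_rot: [-0.199, -3.135, -0.0]
ft_force: [-0.1, 0.2, -0.3]
width: 0.0122
time_s: 15.75
tool_pos: [0.6233, 0.0133, 0.0066]
tool_rot: [-0.199, -3.135, 0.0]
ft_force: [0.7, 0.9, 0.0]
width: 0.0122
time_s: 16.05
tool_pos: [0.6234, 0.0133, 0.0062]
tool_rot: [0.199, 3.135, -0.0]
ft_force: [-0.3, 0.7, -0.4]
width: 0.0121
```

```bash

python3 -m crank '[[[0,0,0.5,0,0,0,5],[0,0,0,0,0,0,5],[0,0,0,0,0,0,5]]]'
python3 -m crank '[[[0,0,0.4,0,0,0,5],[0,0,0,0,0,0,5],[0,0,0,0,0,0,5]]]'
```

```text
time_s: 16.35
tool_pos: [0.6235, 0.0133, 0.0061]
tool_rot: [0.199, 3.135, -0.0]
ft_force: [-1.8, -0.1, 5.5]
width: 0.0125
time_s: 16.65
tool_pos: [0.6235, 0.0133, 0.0061]
tool_rot: [0.199, 3.135, -0.0]
ft_force: [-3.1, -0.1, 6.9]
width: 0.0128
```

Contact. Releasing.

```bash

python3 -m crank '[[[0,0,0,0,0,0,15],[0,0,0,0,0,0,20],[0,0,0,0,0,0,30],[0,0,0,0,0,0,30],[0,0,-10,0,0,0,30]]]'
python3 -m crank '[[[0,0,-30,0,0,0,30],[0,0,-40,0,0,0,30],[0,0,-40,0,0,0,30],[0,0,-20,0,0,0,50],[0,0,0,0,0,0,70]]]'
python3 wl.py w12
```

```text
time_s: 17.15
tool_pos: [0.6219, 0.0135, 0.0138]
tool_rot: [-0.199, -3.132, -0.001]
ft_force: [0.4, 0.4, -0.5]
width: 0.0298
time_s: 17.65
tool_pos: [0.6262, 0.0128, 0.1504]
tool_rot: [0.198, 3.127, -0.001]
ft_force: [-0.1, -1.1, 0.8]
width: 0.044
17.65 [0.6262 0.0128 0.1504] yaw 172.74 [-0.17  0.33  1.52  0.    1.28 -1.62] 0.04396982968008528 [-0.1 -1.1  0.8]
```

View pics/w12.png

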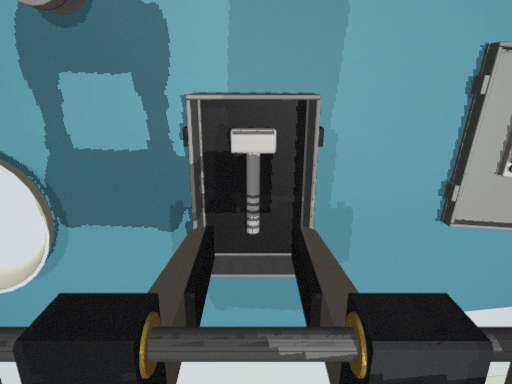

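The razor lies flat in the case, at (253,180). Now the tin.

```bash

python3 -m crank '[[[15,-15,0,0,0,0,72],[30,-30,0,0,0,0,72],[34,-33,0,0,0,0,72],[34,-33,0,0,0,0,72],[30,-29,0,0,0,0,72]]]'
python3 -m crank '[[[17,-16,0,0,0,0,72],[8,-8,0,0,0,0,72],[0,0,0,0,0,0,72],[0,0,0,0,0,0,72]]]'
python3 wl.py w13; python3 - <<'E'
from h import *
for n in("wrist","top"):
    d=grab(n); P=cloud(d); print(d["s"]["tool_pos"].round(4))
    k=(P[...,2]>.034)&(P[...,2]<.047)&(abs(P[...,0]-.439)<.045)&(abs(P[...,1]+.128)<.045)
    q=P[k]; print(n,k.sum()); 
    if k.sum()>20:
        c,r=cv2.minEnclosingCircle((q[:,:2]*1000).astype(np.float32)); print(c,r,np.median(q[:,2]),q.mean(0),np.argwhere(k)[:,::-1].mean(0))
E
```

```text
time_s: 18.2
tool_pos: [0.4606, -0.1076, 0.1428]
tool_rot: [-0.199, -3.131, -0.002]
ft_force: [0.7, -0.6, 1.4]
width: 0.0721
time_s: 18.6
tool_pos: [0.4363, -0.1276, 0.1446]
tool_rot: [-0.199, -3.135, -0.001]
ft_force: [0.3, 0.1, 0.0]
width: 0.0721
18.6 [ 0.4363 -0.1276  0.1446] yaw 172.74 [-0.55 -0.09  2.    0.    1.24 -2.  ] 0.07210951899560669 [0.3 0.1 0. ]
[ 0.4365 -0.1275  0.1448]
wrist 2643
(439.7742614746094, -129.82223510742188) 25.899642944335938 0.03906922747493291 [ 0.43880873 -0.12980988  0.03902237] [251.85281877 189.90351873]
[ 0.4366 -0.1275  0.145 ]
top 87
(436.9877624511719, -128.80763244628906) 24.325016021728516 0.03999481451773623 [ 0.42766347 -0.12649875  0.0398588 ] [296.27586207 198.6091954 ]
```

View pics/w13.png

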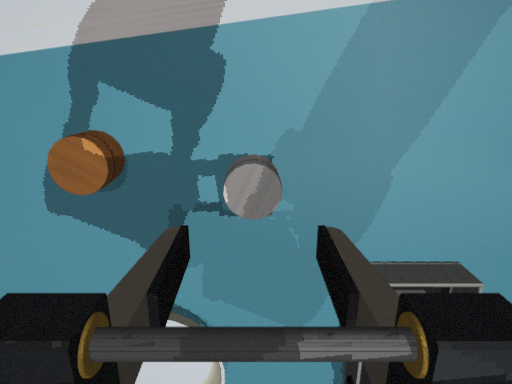

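The tin's top is a circle of radius 25.9 mm at (0.4393, -0.1298), shown at (252,190). Descend to tip z 12 mm.

```bash

python3 -m crank '[[[-3,-2,15,0,0,0,72],[0,0,35,0,0,0,72],[0,0,40,0,0,0,72],[0,0,25,0,0,0,72],[0,0,12,0,0,0,72]]]'
python3 -m crank '[[[0,0,5,0,0,0,72],[0,0,0,0,0,0,72],[0,0,0,0,0,0,72]]]'
python3 wl.py w14
```

```text
time_s: 19.25
tool_pos: [0.4374, -0.1289, 0.0156]
tool_rot: [-0.197, -3.131, -0.003]
ft_force: [0.8, 0.3, 0.2]
width: 0.0722
time_s: 19.55
tool_pos: [0.44, -0.1311, 0.0145]
tool_rot: [0.198, 3.133, -0.002]
ft_force: [0.3, 0.4, 0.7]
width: 0.0719
19.55 [ 0.44   -0.1311  0.0145] yaw 172.75 [-0.55  0.13  2.07  0.    0.94 -2.  ] 0.0719077279901127 [0.3 0.4 0.7]
```

View pics/w14.png

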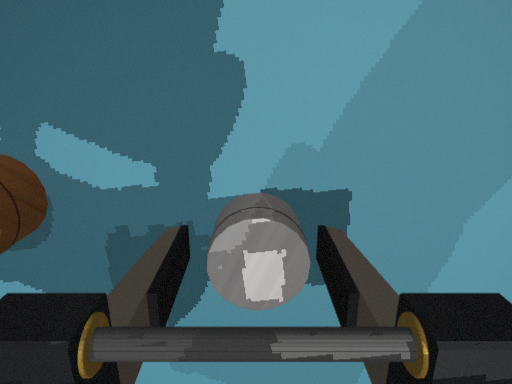

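```bash

python3 -m crank '[[[0,2,2,0,0,0,72],[0,0,0,0,0,0,65],[0,0,0,0,0,0,60],[0,0,0,0,0,0,40],[0,0,0,0,0,0,40]]]' 20
python3 -m crank '[[[0,0,0,0,0,0,40],[0,0,0,0,0,0,40],[0,0,0,0,0,0,40]]]' 20
python3 -m crank '[[[0,0,-5,0,0,0,40],[0,0,-20,0,0,0,40],[0,0,-35,0,0,0,40],[0,0,-20,0,0,0,40],[0,0,0,0,0,0,40]]]' 20
python3 wl.py w15
```

```text
time_s: 20.1
tool_pos: [0.439, -0.1286, 0.0113]
tool_rot: [0.199, 3.135, -0.0]
ft_force: [-1.1, -0.4, 0.6]
width: 0.0516
time_s: 20.4
tool_pos: [0.439, -0.1285, 0.0113]
tool_rot: [0.199, 3.135, 0.0]
ft_force: [-0.7, 0.5, 2.3]
width: 0.0515
time_s: 20.9
tool_pos: [0.4411, -0.1298, 0.0942]
tool_rot: [0.199, 3.129, -0.005]
ft_force: [0.3, -0.1, -1.8]
width: 0.0517
20.9 [ 0.4411 -0.1298  0.0942] yaw 172.74 [-0.55 -0.01  2.03 -0.    1.12 -1.99] 0.05170925823715591 [ 0.3 -0.1 -1.8]
```

View pics/w15.png

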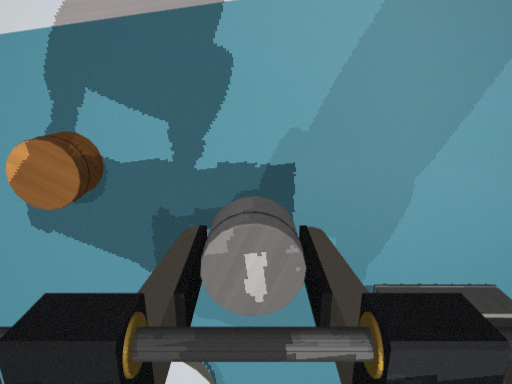

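The tin is held upright at width 51.6 mm. Carry it to the bowl at (0.637, -0.2595).

```bash

python3 -m crank '[[[-10,-5,0,0,0,0,40],[-22,-11,0,0,0,0,40],[-30,-14.5,0,0,0,0,40],[-30,-14.5,0,0,0,0,40],[-30,-14.5,0,0,0,0,40]]]' 20
python3 -m crank '[[[-30,-14.5,0,0,0,0,40],[-30,-14.5,0,0,0,0,40],[-20,-10.5,0,0,0,0,40],[-10,-5,0,0,0,0,40],[0,0,0,0,0,0,40]]]' 20
python3 wl.py w16; python3 - <<'E'
from h import *
d=grab("top"); save(d,"top4",(240,80,440,230),4)
d=grab("wrist"); P=cloud(d); k=(P[...,2]>.026)&(P[...,2]<.038)&(abs(P[...,0]-.637)<.1)&(abs(P[...,1]+.26)<.1)
q=P[k]; c=cv2.minEnclosingCircle((q[:,:2]*1000).astype(np.float32)); print(k.sum(),c)
E
```

```text
time_s: 21.45
tool_pos: [0.5528, -0.2034, 0.0885]
tool_rot: [-0.199, -3.132, -0.003]
ft_force: [-0.3, 0.2, -0.0]
width: 0.0519
time_s: 21.95
tool_pos: [0.6362, -0.2591, 0.0881]
tool_rot: [-0.2, -3.133, -0.002]
ft_force: [-0.1, -0.0, -0.9]
width: 0.0516
21.95 [ 0.6362 -0.2591  0.0881] yaw 172.7 [-0.56  0.55  1.35 -0.    1.24 -2.01] 0.05156923677437842 [-0.1 -0.  -0.9]
3391 ((636.1642456054688, -260.2439880371094), 74.65355682373047)
```

View pics/w16.png

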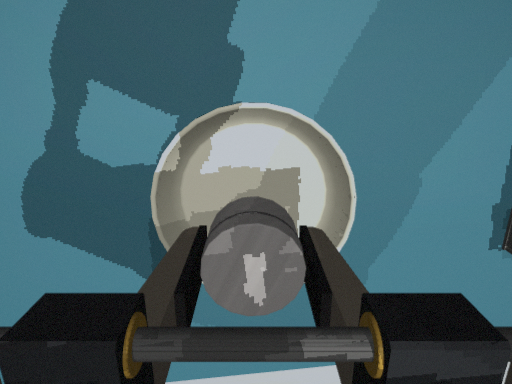

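View pics/top4.png

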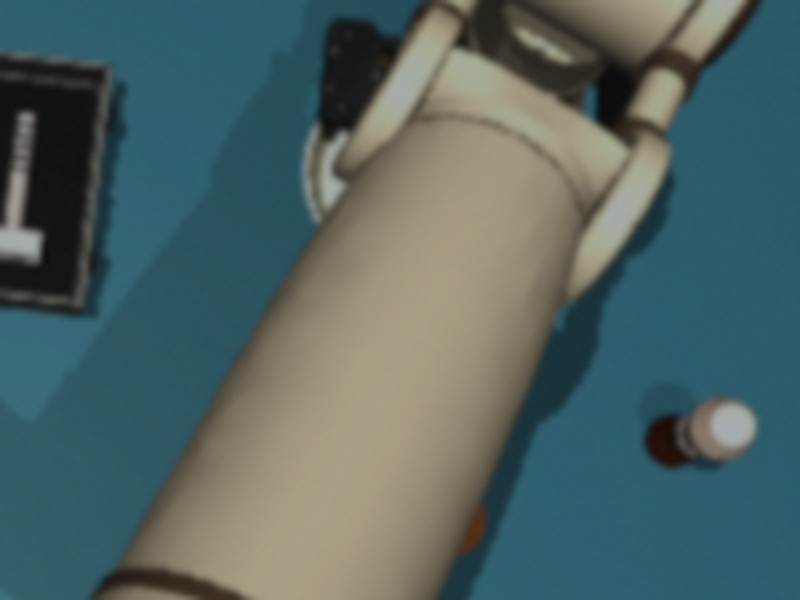

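The bowl measured from the wrist is (0.636, -0.260) with radius 75 mm, so the tin is centred over it. Lowering.

```bash

python3 -m crank '[[[0,-0.5,15,0,0,0,40],[0,0,25,0,0,0,40],[0,0,15,0,0,0,40],[0,0,8,0,0,0,40],[0,0,3,0,0,0,40]]]' 20
python3 -m crank '[[[0,0,2,0,0,0,40],[0,0,1,0,0,0,40],[0,0,0,0,0,0,40],[0,0,0,0,0,0,40]]]' 20
python3 -m crank '[[[0,0,1.5,0,0,0,40],[0,0,0,0,0,0,40],[0,0,0,0,0,0,40]]]' 20
```

```text
time_s: 22.6
tool_pos: [0.6351, -0.2584, 0.0237]
tool_rot: [-0.199, -3.133, -0.002]
ft_force: [0.6, 0.4, -0.1]
width: 0.0514
time_s: 23.0
tool_pos: [0.6364, -0.2592, 0.0229]
tool_rot: [0.199, 3.134, -0.001]
ft_force: [-0.2, 0.1, -1.5]
width: 0.0518
time_s: 23.3
tool_pos: [0.636, -0.259, 0.0207]
tool_rot: [-0.199, -3.135, -0.0]
ft_force: [-0.8, 0.3, -1.8]
width: 0.051
```

```bash

python3 -m crank '[[[0,0,1.5,0,0,0,40],[0,0,0.5,0,0,0,40],[0,0,0,0,0,0,40],[0,0,0,0,0,0,40]]]' 20
python3 -m crank '[[[0,0,0.8,0,0,0,40],[0,0,0,0,0,0,40],[0,0,0,0,0,0,40]]]' 20
python3 -m crank '[[[0,0,0.5,0,0,0,40],[0,0,0,0,0,0,40],[0,0,0,0,0,0,40]]]' 20
```

```text
time_s: 23.7
tool_pos: [0.636, -0.259, 0.0186]
tool_rot: [-0.199, -3.135, -0.0]
ft_force: [0.7, -0.3, -0.7]
width: 0.0516
time_s: 24.0
tool_pos: [0.636, -0.259, 0.0179]
tool_rot: [-0.199, -3.135, 0.0]
ft_force: [0.4, -0.1, -1.1]
width: 0.0519
time_s: 24.3
tool_pos: [0.6361, -0.259, 0.0174]
tool_rot: [0.199, 3.135, -0.0]
ft_force: [0.0, -0.4, -1.6]
width: 0.0514
```

```bash

python3 -m crank '[[[0,0,0.5,0,0,0,40],[0,0,0,0,0,0,40],[0,0,0,0,0,0,40]]]' 20
python3 -m crank '[[[0,0,0.4,0,0,0,40],[0,0,0,0,0,0,40],[0,0,0,0,0,0,40]]]' 20
```

```text
time_s: 24.6
tool_pos: [0.636, -0.259, 0.0173]
tool_rot: [-0.199, -3.135, 0.0]
ft_force: [-1.6, 0.8, 3.8]
width: 0.0512
time_s: 24.9
tool_pos: [0.6361, -0.259, 0.0174]
tool_rot: [-0.199, -3.135, 0.0]
ft_force: [-3.2, 2.3, 5.6]
width: 0.0513
```

Contact at 17.3 mm, as predicted. Release and withdraw straight up.

```bash

python3 -m crank '[[[0,0,0,0,0,0,54],[0,0,0,0,0,0,58],[0,0,0,0,0,0,64],[0,0,0,0,0,0,64],[0,0,-8,0,0,0,64]]]' 10
python3 -m crank '[[[0,0,-25,0,0,0,64],[0,0,-40,0,0,0,64],[0,0,-40,0,0,0,64],[0,0,-40,0,0,0,64],[0,0,0,0,0,0,64]]]'
python3 wl.py w17
```

```text
time_s: 25.4
tool_pos: [0.635, -0.2584, 0.0232]
tool_rot: [-0.199, -3.133, -0.002]
ft_force: [0.4, -0.0, -0.2]
width: 0.064
time_s: 25.9
tool_pos: [0.6398, -0.2612, 0.1786]
tool_rot: [0.198, 3.123, -0.011]
ft_force: [0.6, -1.4, 0.5]
width: 0.0643
25.9 [ 0.6398 -0.2612  0.1786] yaw 172.75 [-0.56  0.47  1.29  0.    1.37 -2.01] 0.06425834077759647 [ 0.6 -1.4  0.5]
```

View pics/w17.png

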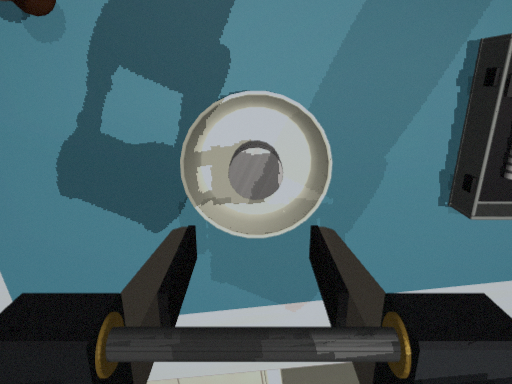

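The tin stands centred in the bowl at (255,170). Last, an overall look from the scene and top cameras, plus a height check.

```bash
python3 - <<'E'
from h import *
d=grab("wrist"); P=cloud(d); k=(P[...,2]>.038)&(P[...,2]<.06)&(np.hypot(P[...,0]-.636,P[...,1]+.26)<.035); q=P[k]
print("tin top",k.sum(),np.percentile(q[:,2],[5,50,95]).round(4),q.mean(0).round(4))
d=grab("scene"); save(d,"scene2",(80,120,470,340),2); 
d=grab("top"); save(d,"top5",(60,70,440,240),2); P=cloud(d)
for n,c,z in(("clipper",(.624,.265),.018),("razor",(.634,.012),.017)):
    k=np.hypot(P[...,0]-c[0],P[...,1]-c[1])<.03; q=P[k][:,2]; print(n,"expected top",z,np.percentile(q,[50,90,98]).round(4))
print(monitor.state()["tool_pos"])
E
```

```text
tin top 2334 [0.0438 0.0451 0.0463] [ 0.6357 -0.2605  0.045 ]
clipper expected top 0.018 [0.0055 0.0187 0.0215]
razor expected top 0.017 [0.0057 0.0167 0.0198]
[ 0.63522578 -0.258516    0.16806113]
```

View pics/scene2.png

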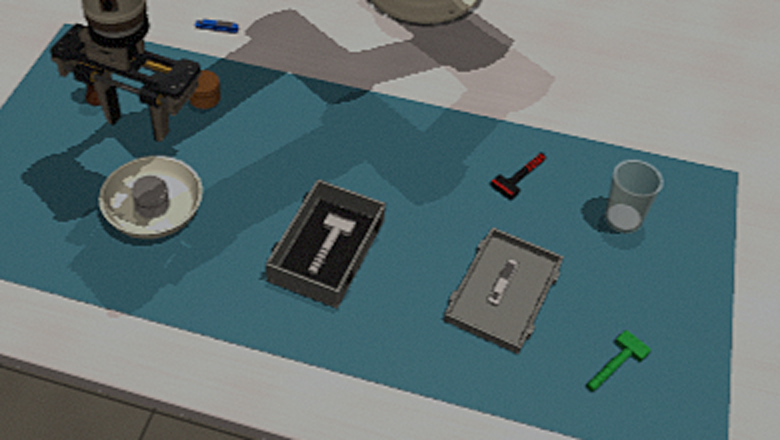

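View pics/top5.png

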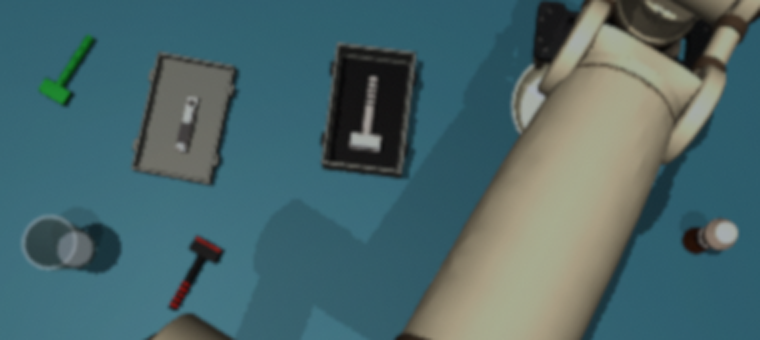

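The scene view shows the tin in the bowl (150,195), the razor in the case (335,245) and the clipper in the lid (503,282). Bystanders are in place and the gripper is clear, so I'm handing in.

```bash
python3 -c "
from rig import bot,monitor
print(monitor.state()['time_s'],bot.close_job())"
```

```text
the job is handed in; nothing more can be done
26.1 None
```

All three chrome things are put away in the order asked: the clipper in the lid, the razor in the grey case, and the tin in the white bowl. I handed the job in at 26.1 s.

- **Setting down:** each piece was lowered until the wrist force showed contact, 3 to 7 N, within 0.5 mm of the height I expected, and only then released.
- **Heights:** by the depth readings, the tops were about 18.7 mm for the clipper (18 expected), 16.7 mm for the razor (17 expected) and 45.1 mm for the tin (46 expected). All three lie flat on their floors.
- **Bystanders:** the final views show the black razor, brush, tumbler and wooden pot apparently where they began. The pot was partly hidden, so I judged its place by eye from the scene view and did not measure it.
- **Disagreement:** the scene camera placed things 3 to 7 mm further out in x than the top camera. The wrist camera agreed with the top camera, so I relied on those two.

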